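Drop three drive parts into their kit-board pockets

ROBOT

A 7-joint arm with a two-finger parallel gripper is mounted at the origin on the work surface. World frame = base frame: x ahead of the robot, y to its left, z up, the work surface at z = 0. Lengths are in m, angles in degrees, forces in N, time in s.
With the tool pointing down it reaches from about 0.35 to 0.9 m from the base axis. Payload 8.1 kg.
Tool frame: the origin (TCP) lies at the very end of the fingers, on their centre line; the grasp point (between the pads) lies 19 mm behind it; z points along the fingers, y is the line along which they close (so a half turn about z gives the same grasp; the last joint's range is limited). The gripper opens to 92 mm and grips with 3 to 60 N. Pads are 19 mm wide; open, the fingers measure 130 mm over their backs; the gripper's body (75 mm by 190 mm) begins 47 mm behind the grasp point.
Start: joints at [-70.336, 24.895, 1.432, 90.138, -0.665, 64.973, -4.303], TCP at [0.27, 0.564, 0.227] pointing down, gripper open.
Joint ranges: [-149.89, 149.89], [-25.12, 119.58], [-72.63, 75.52], [4.76, 147.25], [-75.54, 255.54], [6.69, 114.76], [-157.13, 157.13]. Speed limits (degrees/s): [127.2, 127.2, 172.46, 172.46, 180, 180, 180].

INTERFACE

Orientations are given as a 3x3 rotation matrix whose columns are the frame's x, y, z axes.
In Python, from workcell import ctrl gives the robot as it stands. The module is installed in compiled form; this text tells all that it offers.
- The arm moves only by the tool step_arm, never from a script. Its argument "motion" is one flat list of numbers, 6 for each row, row after row: the shift along the tool's x, y, z scaled (see below), then the turn, a rotation vector about the tool's x, y, z scaled (see below). In form: [dx, dy, dz, rx, ry, rz, dx, dy, dz, rx, ry, rz, ...]. A call has 1 to 12 rows; each row is the pose to reach, as a shift and turn from the pose commanded when the call began, along the tool's axes at that moment; what a row does not reach only later rows make up. The controller multiplies each number of a shift by 750 mm and each number of a turn by pi/2 rad. A row lasts 1/12 s, in which the tool goes at most 41.7 mm and 7.16 degrees, less where a joint would pass 70% of its speed; a pose out of reach is approached as far as the arm can. A call with a number of a shift or a turn outside -1 to 1 is refused whole. A call with a gripper value outside its range is refused whole. "claw" is the opening, from 0 (shut) to 1 (fully open), set as the call begins (left out, the last holds). The fingers move at their own pace and stop on an object; "grip_force" is the grip in N (left out, the last holds). Time passes only in rows, so rows that repeat a pose let the fingers close. It gives the time, the measured TCP pose, the force, the opening and the grip force at its end, in the units of the state.
- ctrl.get_obs(): the state, without advancing time (a new reading comes with each control period).
- ctrl.grab_frame(name): name is "scene" or "top"; returns a dict with "pixels" (384x512x3 uint8, red, green, blue), "fx", "fy", "cx", "cy" (pixels), "dist_coeffs" ([k1, k2, p1, p2, k3] as OpenCV has them; the pictures are not rectified), "xyz" and "orientation" of the camera in the world. Camera axes: x right, y down, z forward; pixel columns grow to the right and rows downward; lengths in m; the calibration is good to about 2 mm. A picture is of the moment at which its call begins. There is no depth.
- ctrl.close_job(): hands the job in; it is judged then, once.
The state is a dict: "time": time; "joint_pos": joint angles; "joint_vel": joint speeds; "joint_torque": joint torques, N m; "ee_pos": TCP position; "ee_rot": TCP orientation; "ft_force": force on the tool from outside, world axes, zero at the start; "ft_torque": the same for the moment, N m; "width": opening from 0.0 (shut) to 1.0 (fully open); "gripper_force": force on a finger pad.
Only numpy, scipy, OpenCV 4.12 (cv2) and the standard library are available. Lean on these libraries where they do the work, as an engineer would, in place of code of your own. Each camera call takes 0.05 s, during which the arm holds its last target. There are 200 camera calls.

TASK

Make up the drive kit: one by one, put the orange roller into the round pocket, the small motor on its square gearbox into the square pocket and the pale aluminium guide with the fin into the long pocket of the green blocks, each upright and down on the pocket's floor. Let go only just over or inside the pocket, never from high up, do not tip a part over, and leave the yellow-capped jar, wrench, screwdriver and grooved pulley where they are.

Things in the scene. Friction and masses are not known exactly. Their poses are not given: they have to be found in the camera images.
- roller: Feed roller standing on end: orange tyre 58 mm diameter, 44 mm tall, with a steel hub 30 mm diameter on top of it up to 74 mm (grip the hub or the tyre). About 0.3 kg, loose. Origin: centre of the underside; z up along its axis.
- motor: Small gear motor standing on its gearbox: square steel box 50 x 50 mm, 36 mm tall (edges along x and y), with a dark upright motor cylinder 44 mm diameter on top, ribbed to 46 mm between heights 42 and 59 mm, up to 88 mm in all. About 0.55 kg, loose. Origin: centre of the underside; z up.
- guide: Pale aluminium strap guide: flat base 44 mm (x) by 84 mm (y), 22 mm tall, with an upright fin on its middle, 16 mm (x) by 50 mm (y), from 22 up to 70 mm, red discs on its faces. Grip the fin across x. About 0.32 kg, loose. Origin: centre of the underside; z up.
- nest_round_mouth (a point): Centre of the mouth of the round pocket: 68 mm diameter, 20 mm deep, black floor, in a fixed green block 100 (x) by 116 (y) by 28 mm. The mouth is level with the block's top, 38 mm above the table. Three such blocks stand side by side along their x on a blue board (10 mm thick, 320 x 136 mm), 102 mm apart, in any order. The pocket rims have a 3 mm chamfer. z up.
- nest_square_mouth (a point): Centre of the mouth of the square pocket: 60 mm (x) by 60 mm (y), 20 mm deep, in a fixed green block like the round one's, mouth 38 mm above the table.
- nest_long_mouth (a point): Centre of the mouth of the long pocket: 54 mm (x) by 94 mm (y), 20 mm deep, in a fixed green block like the round one's, mouth 38 mm above the table.
- jar: Bystander: white jar with a yellow cap, 56 mm diameter, 65 mm tall, loose. Origin: centre of the underside.
- wrench: Bystander: steel wrench 170 mm long lying along its x, loose. Origin: about the middle of its underside.
- screwdriver: Bystander: red-handled screwdriver 190 mm long lying along its x, loose. Origin: about the middle of its underside.
- pulley: Bystander: pale grooved aluminium pulley lying flat, 76 mm diameter, 24 mm tall, loose. Origin: centre of the underside.
Not all that is in view belongs to the job. Leave any blue or turquoise look-alike of the motor alone.

How it is judged:
By the outcome, as a careful person would: the job done as asked, in the order asked, and still so for the second after the job is handed in, with the robot touching nothing.
It also fails if it takes over 72 s, if anything falls off the work surface, if the arm or the gripper's body presses on something with over 40 N, if the wrist force passes 120 N, or if a joint passes its speed limit or range.

## Working session

There is one attempt and no reset: what is moved stays moved. The work goes in short steps, Python scripts to look and compute and a tool call to move; the robot and the scene stay as the last step left them, time stands still between calls to the robot, and variables do not carry over. Pictures are saved under pics/ and viewed, at most 10 in all, crops included, and the job is handed in when it is done.

Besides the shell and the picture viewer there is one more tool, called after "Request:" in YAML: its name, and indented under it one key for each argument. step_arm: Moves the arm, as the interface text tells. Shifts and turns lie within -1 to 1; 1 stands for 750 mm of shift or pi/2 rad of turn. Its arguments: {"type":"object","properties":{"motion":{"type":"array"},"claw":{"type":"number"},"grip_force":{"type":"number"}},"required":["motion"]}

```bash
mkdir -p pics
cat > h.py <<'E'
import numpy as np, cv2
from workcell import ctrl
def grab(n):
    f=ctrl.grab_frame(n); cv2.imwrite
    K=np.array([[f['fx'],0,f['cx']],[0,f['fy'],f['cy']],[0,0,1]]); f['K']=K
    f['d']=np.array(f['dist_coeffs'],float); f['R']=np.array(f['orientation']); f['p']=np.array(f['xyz']); return f
def toplane(f,uv,z):
    uv=np.array(uv,float).reshape(-1,1,2)
    n=cv2.undistortPoints(uv,f['K'],f['d']).reshape(-1,2)
    r=np.c_[n,np.ones(len(n))]@f['R'].T
    return f['p']+r*((z-f['p'][2])/r[:,2])[:,None]
def proj(f,P):
    R=f['R'].T; return cv2.projectPoints(np.array(P,float).reshape(-1,1,3),cv2.Rodrigues(R)[0],-R@f['p'],f['K'],f['d'])[0].reshape(-1,2)
def save(f,n,crop=None,s=1.5):
    im=f['pixels'][:,:,::-1]
    if crop: x0,y0,x1,y1=crop; im=im[y0:y1,x0:x1]
    cv2.imwrite('pics/'+n,cv2.resize(im,None,fx=s,fy=s,interpolation=cv2.INTER_CUBIC))
E
python3 - <<'E'
from h import *
for n in('top','scene'):
    f=grab(n); save(f,n+'0.png'); print(n,f['p'],f['R'].round(3).tolist(),f['fx'],f['d'])
    np.save(n+'0.npy',f,allow_pickle=True)
o=ctrl.get_obs(); print(o['time'],o['ee_pos'],np.round(o['ee_rot'],3).tolist(),o['width'])
E
```

```text
top [ 0.46026455 -0.02928529  1.08594245] [[0.013, -0.996, 0.093], [-1.0, -0.012, 0.007], [-0.006, -0.093, -0.996]] 368.3649507348925 [-0.04484078  0.          0.          0.          0.        ]
scene [ 0.952676   -0.67173334  0.65442909] [[0.854, 0.322, -0.409], [0.52, -0.542, 0.66], [-0.01, -0.776, -0.631]] 370.01622607595436 [-0.09962696  0.          0.          0.          0.        ]
0.1 [0.26935013 0.5634887  0.22603886] [[-0.902, 0.431, -0.0], [0.431, 0.902, -0.001], [-0.0, -0.001, -1.0]] 1.0009275588088153
```

View pics/top0.png

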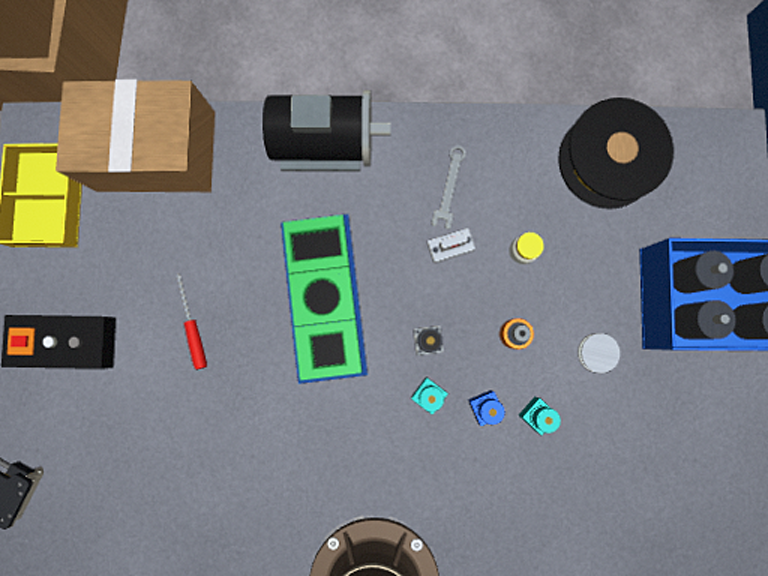

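View pics/scene0.png

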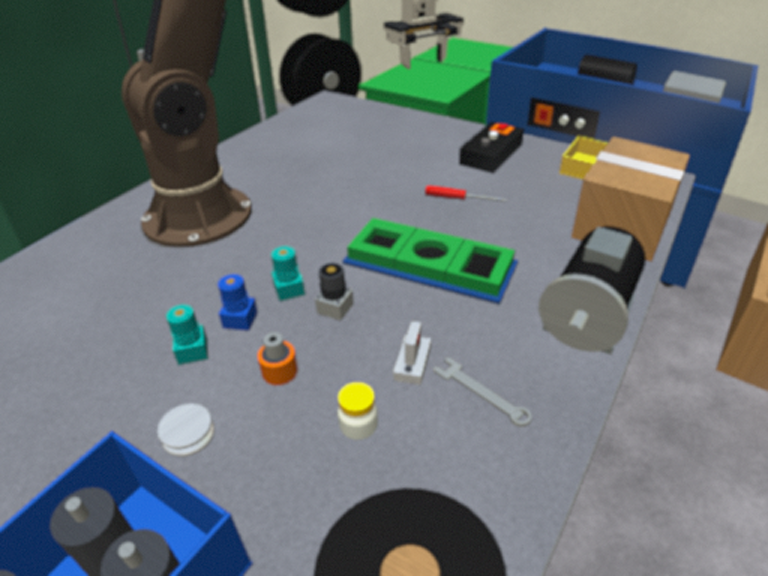

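Run:
```python
from h import *
f=np.load('top0.npy',allow_pickle=True).item(); g=np.load('scene0.npy',allow_pickle=True).item()
im=f['pixels']; hsv=cv2.cvtColor(im,cv2.COLOR_RGB2HSV)
def win(m,x0,y0,x1,y1):
    w=np.zeros_like(m); w[y0:y1,x0:x1]=m[y0:y1,x0:x1]; return w
def big(m):
    c=cv2.findContours(m,cv2.RETR_EXTERNAL,cv2.CHAIN_APPROX_NONE)[0]; return max(c,key=cv2.contourArea)
def rect(c,z,sub=0):
    P=toplane(f,c.reshape(-1,2).astype(float),z)[:,:2]
    r=cv2.minAreaRect((P*1000).astype(np.float32)); return np.round(r[0],1),np.round(r[1],1),round(r[2],1)
G=win(cv2.inRange(hsv,(50,120,150),(75,255,255)),170,130,260,270)
print('V',np.unique(hsv[...,2][win(cv2.inRange(hsv,(50,120,60),(75,255,255)),170,130,260,270)>0]//20*20,return_counts=True))
c=big(G); print('block',rect(c,.038))
hull=cv2.drawContours(np.zeros_like(G),[c],-1,255,-1)
D=cv2.bitwise_and(cv2.inRange(hsv,(0,0,0),(180,255,90)),hull)
for k in cv2.findContours(D,cv2.RETR_EXTERNAL,cv2.CHAIN_APPROX_NONE)[0]:
    if cv2.contourArea(k)>150: print('pocket',cv2.contourArea(k),'z38',rect(k,.038),'z18',rect(k,.018))
O=win(cv2.inRange(hsv,(5,150,120),(22,255,255)),320,200,370,245); print('orange z44',rect(big(O),.044))
# motor box / guide: vs background
for n,w,z in (('motor',(270,212,300,240),.036),('guide',(280,148,322,178),.022)):
    x0,y0,x1,y1=w
    patch=im[y0:y1,x0:x1].astype(int); print(n,np.median(im[y0:y0+3,x0:x1].reshape(-1,3),0))
tiles=[cv2.resize(im[y:y+60,x:x+80,::-1],(400,300),interpolation=cv2.INTER_CUBIC) for x,y in((250,195),(300,190),(265,130))]
tiles.append(cv2.resize(im[130:265,150:330,::-1],(400,300)))
cv2.imwrite('pics/t1.png',np.vstack([np.hstack(tiles[:2]),np.hstack(tiles[2:])]))
```

```text
V (array([ 60,  80, 100, 120, 140, 160, 180, 200, 220, 240], dtype=uint8), array([  20,   70,   64,   97,  109,  114,  224,  865, 1369,   11]))
block (array([544. , 106.7]), array([303.4, 116. ]), 7.9)
pocket 378.5 z38 (array([442.4,  92.8]), array([57.1, 58.6]), 7.9) z18 (array([442. ,  95.1]), array([58.2, 59.8]), 7.9)
pocket 374.0 z38 (array([544.3, 107. ]), array([63.1, 63.1]), 0.7) z18 (array([545.9, 109.6]), array([64.3, 64.3]), 0.7)
pocket 506.0 z38 (array([643.2, 120.1]), array([51.2, 91.4]), 7.8) z18 (array([646.7, 123. ]), array([52.2, 93.2]), 7.8)
orange z44 (array([ 476.2, -265.4]), array([53.5, 56.7]), 0.7)
motor [129.5 133.5 145. ]
guide [133. 137. 148.]
```

View pics/t1.png

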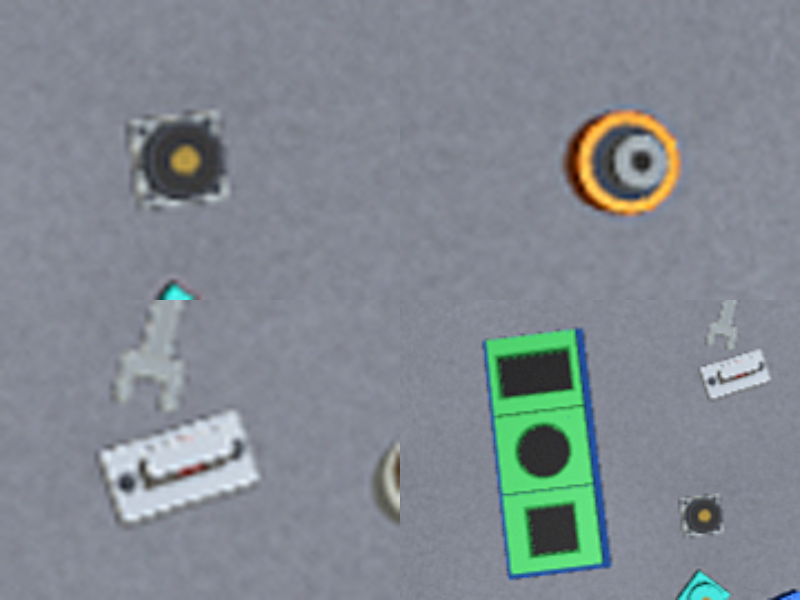

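Run:
```python
from h import *
f=np.load('top0.npy',allow_pickle=True).item(); g=np.load('scene0.npy',allow_pickle=True).item()
def T(p,o,z): return toplane(f,(np.array(p,float)+.5)/5-.5+np.array(o),z)*1000
p=T([(242,161),(231,161)],(300,190),.074); print('roller hub',p[0].round(1),'tyre',T([(231,161)],(300,190),.044).round(1))
b=T([(128,115),(222,112),(230,205),(137,208)],(250,195),.036); print('motor box',b.mean(0).round(1),[np.linalg.norm(b[i]-b[i-1]).round(1) for i in range(4)],[np.degrees(np.arctan2(*(b[i]-b[i-1])[1::-1])).round(1) for i in range(4)],'cyl',T([(185,160)],(250,195),.088).round(1))
q=T(np.array([(100,452),(238,409),(260,478),(122,523)])-[0,300],(265,130),.022); print('guide',q.mean(0).round(1),[np.linalg.norm(q[i]-q[i-1]).round(1) for i in range(4)],[np.degrees(np.arctan2(*(q[i]-q[i-1])[1::-1])).round(1) for i in range(4)])
im=g['pixels']; h=cv2.cvtColor(im,cv2.COLOR_RGB2HSV)
# scene-view overlay check with model predictions from top view
R=lambda a:np.array([[np.cos(a),-np.sin(a)],[np.sin(a),np.cos(a)]])
def mk(c,a,pts): return np.array([[*(R(np.radians(a))@p[:2]+c),p[2]] for p in np.array(pts,float)])/1000
t=np.linspace(0,2*np.pi,24)
circ=lambda r,z:[(r*np.cos(u),r*np.sin(u),z) for u in t]
box=lambda x,y,z:[(x,y,z),(-x,y,z),(-x,-y,z),(x,-y,z)]
rc=p[0][:2]; mc=b.mean(0)[:2]; gc=q.mean(0)[:2]
ga=np.degrees(np.arctan2(*(q[1]-q[0])[1::-1]))-90; ma=np.degrees(np.arctan2(*(b[1]-b[0])[1::-1]))
print(ga,ma)
bp=[(mk(rc,0,circ(15,74)),0),(mk(rc,0,circ(29,44)),0),(mk(mc,ma,box(25,25,36)),0),(mk(mc,0,circ(22,88)),0),(mk(gc,ga,box(22,42,22)),0),(mk(gc,ga,box(8,25,70)),0),
(mk((544,107.5),7.8,circ(34,38)),0),(mk((443,93.7),7.8,box(30,30,38)),0),(mk((645,121.3),7.8,box(27,47,38)),0)]
for nm,c,off in(('s',g,(160,140)),('t',f,(185,135))):
    ii=cv2.resize(c['pixels'][off[1]:off[1]+130,off[0]:off[0]+190,::-1],(780,534),interpolation=cv2.INTER_CUBIC); s=780/190
    for P,_ in bp:
        uv=(proj(c,P)+.5-np.array(off))*s; cv2.polylines(ii,[uv.astype(np.int32)],True,(255,0,255),1)
    cv2.imwrite(f'pics/ov_{nm}.png',ii)
```

```text
roller hub [ 477.7 -266.8   74. ] tyre [[ 478.1 -267.7   44. ]]
motor box [462.7 -97.8  36. ] [np.float64(52.8), np.float64(53.5), np.float64(52.8), np.float64(52.7)] [np.float64(6.1), np.float64(-87.5), np.float64(-174.8), np.float64(92.5)] cyl [[462.6 -97.5  88. ]]
guide [ 649.3 -141.9   22. ] [np.float64(43.8), np.float64(85.1), np.float64(42.8), np.float64(85.1)] [np.float64(17.4), np.float64(-71.8), np.float64(-162.6), np.float64(108.9)]
-161.7857367442494 -87.46591283596393
```

View pics/ov_s.png

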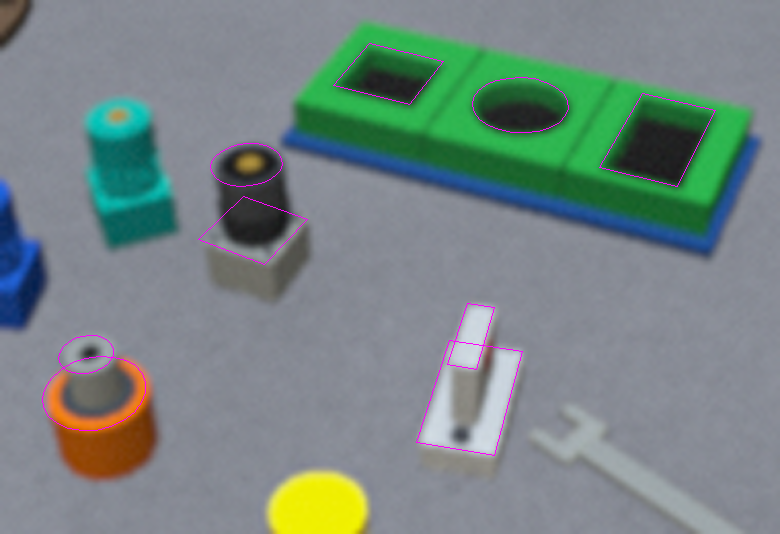

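View pics/ov_t.png

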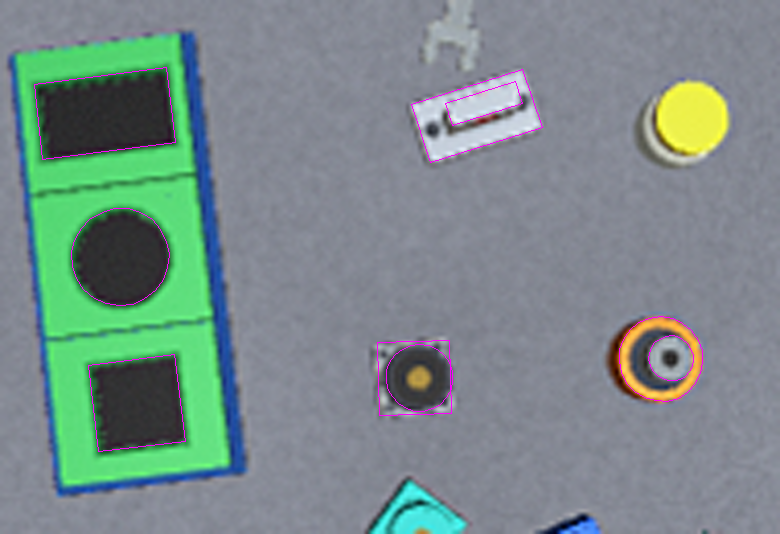

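Both overlays agree with the measurements to about 2 mm. The round pocket is in the middle, with the square one nearest the robot and the long one farthest.

```bash
cat > to.py <<'E'
import sys; from h import *
# usage: to.py  x y z(mm) yaw_of_tool_y ...  (several targets, all from present pose)
from scipy.spatial.transform import Rotation as Ro
o=ctrl.get_obs(); p=np.array(o['ee_pos'])*1000; R=np.array(o['ee_rot'])
print('t',round(o['time'],2),'at',p.round(1),'yaw',np.degrees(np.arctan2(R[1,1],R[0,1])).round(1),'w',round(o['width']*92,1),'F',np.round(o['ft_force'],1),'q',np.round(o['joint_pos'],0))
a=list(map(float,sys.argv[1:]))
for i in range(0,len(a),4):
    y=np.radians(a[i+3]); Y=np.array([np.cos(y),np.sin(y),0]); Z=np.array([0,0,-1.]); D=np.c_[np.cross(Y,Z),Y,Z]
    print(a[i:i+4],(R.T@(np.array(a[i:i+3])-p)/750).round(4).tolist(),(Ro.from_matrix(R.T@D).as_rotvec()/(np.pi/2)).round(4).tolist())
E
python3 to.py 430 150 226 8 478 -266 226 8
```

```text
t 0.1 at [269.4 563.5 226. ] yaw 64.5 w 92.1 F [-0.2  0.9  0.4] q [-70.  25.   1.  90.  -1.  65.  -4.]
[430.0, 150.0, 226.0, 8.0] [-0.431, -0.4051, 0.0007] [-0.0008, 0.0005, 0.6273]
[478.0, -266.0, 226.0, 8.0] [-0.7279, -0.8779, 0.0014] [-0.0008, 0.0005, 0.6273]
```

Request:
step_arm:
  motion: [-0.431,-0.405,0,0,0,0.627,-0.431,-0.405,0,0,0,0.627,-0.431,-0.405,0,0,0,0.627,-0.431,-0.405,0,0,0,0.627,-0.431,-0.405,0,0,0,0.627,-0.431,-0.405,0,0,0,0.627,-0.431,-0.405,0,0,0,0.627,-0.431,-0.405,0,0,0,0.627,-0.431,-0.405,0,0,0,0.627,-0.431,-0.405,0,0,0,0.627,-0.728,-0.878,0,0,0,0.627,-0.728,-0.878,0,0,0,0.627]
  claw: 0.6
  grip_force: 25

```text
time: 1.1
ee_pos: [0.4313, 0.0908, 0.2266]
ee_rot: [[-0.139, 0.99, -0.0], [0.99, 0.139, -0.0], [-0.0, -0.0, -1.0]]
ft_force: [1.1, -0.9, -0.9]
width: 0.602
gripper_force: 0.0
```

```bash
python3 to.py 478 -266 130 8
```

```text
t 1.1 at [431.3  90.8 226.6] yaw 8.0 w 55.4 F [ 1.1 -0.9 -0.9] q [-41.   7.  26. 116.  -4.  58.  -6.]
[478.0, -266.0, 130.0, 8.0] [-0.4798, -0.0047, 0.1289] [-0.0, 0.0001, 0.0002]
```

Request:
step_arm:
  motion: [-0.48,-0.005,0.129,0,0,0,-0.48,-0.005,0.129,0,0,0,-0.48,-0.005,0.129,0,0,0,-0.48,-0.005,0.129,0,0,0,-0.48,-0.005,0.129,0,0,0,-0.48,-0.005,0.129,0,0,0,-0.48,-0.005,0.129,0,0,0,-0.48,-0.005,0.129,0,0,0,-0.48,-0.005,0.129,0,0,0,-0.48,-0.005,0.129,0,0,0,-0.48,-0.005,0.129,0,0,0,-0.48,-0.005,0.129,0,0,0]

```text
time: 2.1
ee_pos: [0.4773, -0.2638, 0.1295]
ee_rot: [[-0.139, 0.99, -0.001], [0.99, 0.139, 0.001], [0.001, -0.001, -1.0]]
ft_force: [0.2, 0.6, -0.1]
width: 0.599
gripper_force: 0.0
```

```bash
python3 to.py 478 -266.5 49 8
```

```text
t 2.1 at [ 477.3 -263.8  129.5] yaw 8.0 w 55.1 F [ 0.2  0.6 -0.1] q [ -0.  26.  32. 110. -18.  49.  49.]
[478.0, -266.5, 49.0, 8.0] [-0.0038, 0.0005, 0.1073] [-0.0006, -0.0006, -0.0002]
```

Request:
step_arm:
  motion: [-0.003,0,0.06,0,0,0,-0.003,0,0.06,0,0,0,-0.003,0,0.06,0,0,0,-0.003,0,0.08,0,0,0,-0.003,0,0.095,0,0,0,-0.003,0,0.107,0,0,0,-0.003,0,0.107,0,0,0,-0.003,0,0.107,0,0,0]

```text
time: 2.77
ee_pos: [0.4781, -0.266, 0.05]
ee_rot: [[-0.14, 0.99, -0.0], [0.99, 0.14, 0.0], [0.0, -0.0, -1.0]]
ft_force: [-0.6, -0.1, 0.4]
width: 0.602
gripper_force: 0.0
```

```bash
python3 to.py 478 -266.5 49 8
```

```text
t 2.77 at [ 478.1 -266.    50. ] yaw 8.0 w 55.4 F [-0.6 -0.1  0.4] q [  4.  32.  28. 113. -23.  40.  54.]
[478.0, -266.5, 49.0, 8.0] [-0.0006, -0.0002, 0.0013] [-0.0001, -0.0002, 0.0005]
```

Close, then lift gently.

Request:
step_arm:
  motion: [0,0,0,0,0,0,0,0,0,0,0,0,0,0,0,0,0,0,0,0,0,0,0,0,0,0,0,0,0,0,0,0,0,0,0,0,0,0,-0.01,0,0,0,0,0,-0.03,0,0,0,0,0,-0.06,0,0,0,0,0,-0.1,0,0,0,0,0,-0.1,0,0,0,0,0,-0.1,0,0,0]
  claw: 0.0
  grip_force: 25

```text
time: 3.77
ee_pos: [0.479, -0.2666, 0.1261]
ee_rot: [[-0.14, 0.99, 0.003], [0.99, 0.14, -0.001], [-0.001, 0.003, -1.0]]
ft_force: [-0.2, 0.4, -3.6]
width: 0.327
gripper_force: 25.0
```

```bash
python3 to.py 544 107.5 130 8
python3 - <<'E'
from h import *
f=grab('scene'); save(f,'s2.png',(140,100,360,270),3)
E
```

```text
t 3.77 at [ 479.  -266.6  126.1] yaw 8.0 w 30.1 F [-0.2  0.4 -3.6] q [  0.  26.  32. 110. -18.  49.  50.]
[544.0, 107.5, 130.0, 8.0] [0.4817, 0.1556, -0.0054] [0.0018, 0.0007, 0.0004]
```

View pics/s2.png

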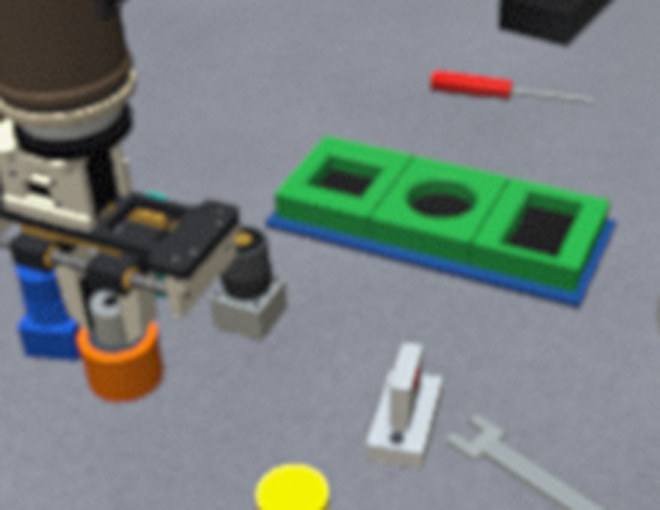

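Request:
step_arm:
  motion: [0,0,-0.04,0,0,0,0,0,-0.085,0,0,0,0.05,0.016,-0.085,0,0,0,0.1,0.032,-0.085,0,0,0,0.15,0.048,-0.085,0,0,0,0.2,0.065,-0.085,0,0,0,0.25,0.081,-0.085,0,0,0,0.3,0.097,-0.085,0,0,0,0.35,0.113,-0.085,0,0,0,0.4,0.129,-0.085,0,0,0,0.44,0.142,-0.085,0,0,0,0.482,0.156,-0.085,0,0,0]

```text
time: 4.82
ee_pos: [0.5422, 0.11, 0.1867]
ee_rot: [[-0.141, 0.99, -0.003], [0.99, 0.141, -0.001], [-0.0, -0.003, -1.0]]
ft_force: [1.4, -1.0, -3.6]
width: 0.323
gripper_force: 25.0
```

Request:
step_arm:
  motion: [0,0,0,0,0,0,0,0,0,0,0,0,0,0,0.04,0,0,0,0,0,0.08,0,0,0,0,0,0.085,0,0,0,0,0,0.085,0,0,0]

```text
time: 5.32
ee_pos: [0.5413, 0.1064, 0.1227]
ee_rot: [[-0.138, 0.99, -0.005], [0.99, 0.138, -0.002], [-0.001, -0.006, -1.0]]
ft_force: [-0.2, -0.7, -3.7]
width: 0.321
gripper_force: 25.0
```

```bash
python3 to.py 544 107.5 90 8 544 107.5 68.5 8
```

```text
t 5.32 at [541.3 106.4 122.7] yaw 7.9 w 29.5 F [-0.2 -0.7 -3.7] q [-37.  26.  28. 109. -16.  49.   7.]
[544.0, 107.5, 90.0, 8.0] [0.0011, 0.004, 0.0436] [-0.0036, 0.0009, -0.0008]
[544.0, 107.5, 68.5, 8.0] [0.0011, 0.0042, 0.0722] [-0.0036, 0.0009, -0.0008]
```

Request:
step_arm:
  motion: [0.001,0.004,0.02,-0.003,0,0,0.001,0.004,0.035,-0.003,0,0,0.001,0.004,0.035,-0.003,0,0,0.001,0.004,0.035,-0.003,0,0,0.001,0.004,0.035,-0.003,0,0]

```text
time: 5.73
ee_pos: [0.5467, 0.109, 0.0994]
ee_rot: [[-0.139, 0.99, 0.005], [0.99, 0.139, 0.001], [0.0, 0.005, -1.0]]
ft_force: [-0.4, -0.5, -3.4]
width: 0.326
gripper_force: 25.0
```

```bash
python3 to.py 544 107.5 90 8 544 107.5 68.5 8
```

```text
t 5.73 at [546.7 109.   99.4] yaw 8.0 w 30.0 F [-0.4 -0.5 -3.4] q [-36.  28.  26. 110. -17.  46.   8.]
[544.0, 107.5, 90.0, 8.0] [-0.0014, -0.0039, 0.0125] [0.0034, -0.0001, 0.0]
[544.0, 107.5, 68.5, 8.0] [-0.0014, -0.0041, 0.0411] [0.0034, -0.0001, 0.0]
```

Request:
step_arm:
  motion: [0,0,0,0,0,0,0,0,0,0,0,0,0,0,0,0,0,0,0,0,0,0,0,0,0,0,0,0,0,0,0,0,0,0,0,0]

```text
time: 6.23
ee_pos: [0.5464, 0.1092, 0.0986]
ee_rot: [[-0.14, 0.99, 0.005], [0.99, 0.14, 0.001], [0.0, 0.005, -1.0]]
ft_force: [-0.5, -0.7, -3.6]
width: 0.319
gripper_force: 25.0
```

```bash
python3 to.py 544 107.5 90 8 544 107.5 68.5 8
```

```text
t 6.23 at [546.4 109.2  98.6] yaw 8.0 w 29.4 F [-0.5 -0.7 -3.6] q [-36.  28.  26. 110. -17.  46.   8.]
[544.0, 107.5, 90.0, 8.0] [-0.0018, -0.0035, 0.0114] [0.0031, -0.0001, 0.0003]
[544.0, 107.5, 68.5, 8.0] [-0.0018, -0.0036, 0.0401] [0.0031, -0.0001, 0.0003]
```

Request:
step_arm:
  motion: [-0.002,-0.0035,0,0.003,0,0,-0.002,-0.0035,0,0.003,0,0,-0.002,-0.0035,0.01,0.003,0,0,-0.002,-0.0035,0.02,0.003,0,0,-0.002,-0.0035,0.027,0.003,0,0,-0.002,-0.0035,0.032,0.003,0,0,-0.002,-0.0035,0.036,0.003,0,0,-0.002,-0.0035,0.039,0.003,0,0,-0.002,-0.0035,0.039,0.003,0,0,-0.002,-0.0035,0.039,0.003,0,0]

```text
time: 7.07
ee_pos: [0.5441, 0.1073, 0.0692]
ee_rot: [[-0.139, 0.99, -0.0], [0.99, 0.139, -0.0], [-0.0, -0.0, -1.0]]
ft_force: [-0.0, -0.3, -3.0]
width: 0.319
gripper_force: 25.0
```

```bash
python3 to.py 544 107.5 68.5 8
python3 - <<'E'
from h import *
f=grab('scene'); save(f,'s3.png',(200,90,360,210),4)
E
```

```text
t 7.07 at [544.1 107.3  69.2] yaw 8.0 w 29.3 F [-0.  -0.3 -3. ] q [-35.  30.  25. 111. -19.  42.   9.]
[544.0, 107.5, 68.5, 8.0] [0.0003, -0.0001, 0.0009] [-0.0, 0.0, 0.0002]
```

View pics/s3.png

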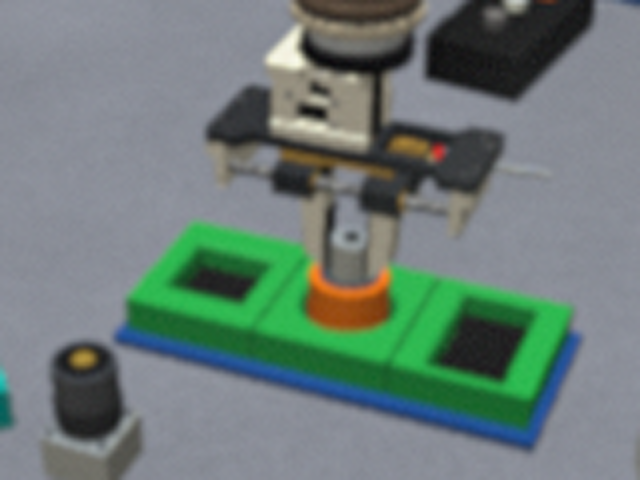

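The roller is in the round pocket, about 1 mm above its floor. I'll lower it the rest, open and rise.

Request:
step_arm:
  motion: [0,0,0.001,0,0,0,0,0,0.0018,0,0,0,0,0,0.0018,0,0,0,0,0,0.0018,0,0,0]

```text
time: 7.45
ee_pos: [0.5444, 0.1072, 0.0682]
ee_rot: [[-0.139, 0.99, 0.001], [0.99, 0.139, 0.0], [0.0, 0.001, -1.0]]
ft_force: [0.0, -1.0, 0.1]
width: 0.322
gripper_force: 25.0
```

Request:
step_arm:
  motion: [0,0,0,0,0,0,0,0,0,0,0,0,0,0,0,0,0,0,0,0,0,0,0,0,0,0,0,0,0,0,0,0,-0.03,0,0,0,0,0,-0.08,0,0,0,0,0,-0.12,0,0,0,0,0,-0.16,0,0,0,0,0,-0.16,0,0,0]
  claw: 0.65

```text
time: 8.28
ee_pos: [0.5472, 0.1075, 0.1934]
ee_rot: [[-0.139, 0.99, 0.008], [0.99, 0.139, 0.003], [0.002, 0.008, -1.0]]
ft_force: [2.0, -1.1, -0.3]
width: 0.652
gripper_force: 0.0
```

```bash
python3 to.py 463 -97.5 180 8 463 -97.5 105 8
python3 - <<'E'
from h import *
f=grab('scene'); save(f,'s4.png',(200,90,360,210),4)
E
```

```text
t 8.28 at [547.2 107.5 193.4] yaw 8.0 w 60.0 F [ 2.  -1.1 -0.3] q [-39.  21.  30. 104. -13.  57.   4.]
[463.0, -97.5, 180.0, 8.0] [-0.2551, -0.1494, 0.0162] [0.0054, -0.001, -0.0]
[463.0, -97.5, 105.0, 8.0] [-0.2553, -0.1502, 0.1162] [0.0054, -0.001, -0.0]
```

View pics/s4.png

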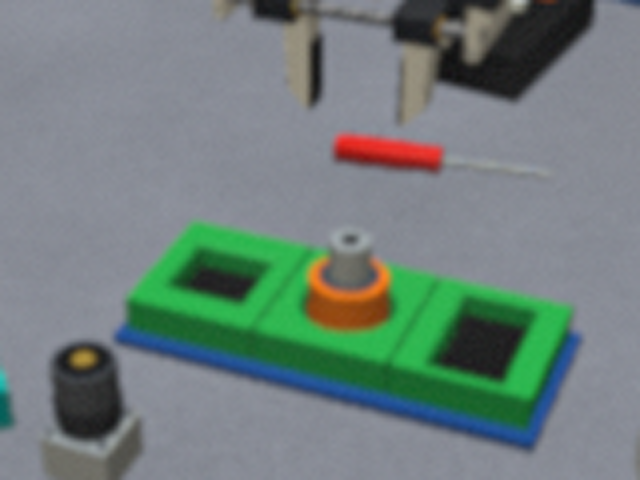

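The roller stands in its pocket. Next is the motor.

Request:
step_arm:
  motion: [-0.255,-0.1495,0.016,0.005,0,0.044,-0.255,-0.1495,0.016,0.005,0,0.044,-0.255,-0.1495,0.016,0.005,0,0.044,-0.255,-0.1495,0.016,0.005,0,0.044,-0.255,-0.1495,0.016,0.005,0,0.044,-0.255,-0.1495,0.016,0.005,0,0.044,-0.255,-0.1495,0.016,0.005,0,0.044,-0.255,-0.1495,0.07,0.005,0,0.044,-0.255,-0.1495,0.1,0.005,0,0.044,-0.255,-0.1495,0.1,0.005,0,0.044,-0.255,-0.1495,0.1,0.005,0,0.044,-0.255,-0.1495,0.1,0.005,0,0.044]
  claw: 0.76

```text
time: 9.33
ee_pos: [0.4604, -0.0974, 0.1135]
ee_rot: [[-0.071, 0.997, -0.007], [0.997, 0.071, -0.001], [-0.0, -0.008, -1.0]]
ft_force: [-0.1, 0.0, 0.6]
width: 0.76
gripper_force: 0.0
```

Request:
step_arm:
  motion: [0,0,0,0,0,0,0,0,0,0,0,0,0,0,0,0,0,0]

```text
time: 9.58
ee_pos: [0.4605, -0.0976, 0.1138]
ee_rot: [[-0.071, 0.997, -0.006], [0.997, 0.071, -0.001], [-0.0, -0.006, -1.0]]
ft_force: [-0.7, -0.5, -0.3]
width: 0.761
gripper_force: 0.0
```

```bash
python3 to.py 463 -97.5 62 4
python3 - <<'E'
from h import *
f=grab('top'); 
# expected motor axis & roller check unaffected; measure roller in pocket (orange) from top
hsv=cv2.cvtColor(f['pixels'],cv2.COLOR_RGB2HSV); m=cv2.inRange(hsv,(5,150,120),(22,255,255)); m[:170]=0; m[225:]=0; m[:,:185]=0; m[:,240:]=0
c=max(cv2.findContours(m,0,1)[0],key=cv2.contourArea); P=toplane(f,c.reshape(-1,2).astype(float),.062)[:,:2]*1000
print(cv2.minEnclosingCircle(P.astype(np.float32)))
E
```

```text
t 9.58 at [460.5 -97.6 113.8] yaw 4.1 w 70.0 F [-0.7 -0.5 -0.3] q [-20.  21.  32. 121. -16.  43.  27.]
[463.0, -97.5, 62.0, 4.0] [-0.0001, 0.0037, 0.069] [-0.0038, 0.0001, 0.0009]
((543.2546997070312, 105.63455963134766), 30.0570068359375)
```

Request:
step_arm:
  motion: [0,0.0037,0.0,-0.004,0,0,0,0.0037,0.015,-0.004,0,0,0,0.0037,0.03,-0.004,0,0,0,0.0037,0.045,-0.004,0,0,0,0.0037,0.058,-0.004,0,0,0,0.0037,0.069,-0.004,0,0,0,0.0037,0.069,-0.004,0,0,0,0.0037,0.069,-0.004,0,0]

```text
time: 10.3
ee_pos: [0.4619, -0.0977, 0.0609]
ee_rot: [[-0.071, 0.998, -0.002], [0.998, 0.071, -0.0], [-0.0, -0.002, -1.0]]
ft_force: [0.3, -0.6, 0.3]
width: 0.761
gripper_force: 0.0
```

Request:
step_arm:
  motion: [0,0,0,0,0,0,0,0,0,0,0,0,0,0,0,0,0,0,0,0,0,0,0,0,0,0,0,0,0,0,0,0,0,0,0,0]
  claw: 0
  grip_force: 35

```text
time: 10.8
ee_pos: [0.4625, -0.0975, 0.0614]
ee_rot: [[-0.071, 0.997, -0.001], [0.997, 0.071, -0.0], [-0.0, -0.001, -1.0]]
ft_force: [0.7, 0.1, 2.8]
width: 0.472
gripper_force: 35.0
```

```bash
python3 to.py 463 -97.5 62 4
```

```text
t 10.8 at [462.5 -97.5  61.4] yaw 4.1 w 43.4 F [0.7 0.1 2.8] q [-16.  26.  29. 123. -21.  36.  31.]
[463.0, -97.5, 62.0, 4.0] [0.0, 0.0006, -0.0008] [-0.0004, 0.0002, 0.0008]
```

Request:
step_arm:
  motion: [0,0,-0.01,0,0,0,0,0,-0.03,0,0,0,0,0,-0.06,0,0,0,0,0,-0.09,0,0,0,0,0,-0.11,0,0,0,0,0,-0.12,0,0,0,0,0,-0.12,0,0,0,0,0,-0.12,0,0,0]

```text
time: 11.47
ee_pos: [0.4618, -0.0972, 0.1507]
ee_rot: [[-0.071, 0.997, -0.002], [0.997, 0.071, 0.0], [0.0, -0.002, -1.0]]
ft_force: [0.2, -0.2, -6.4]
width: 0.471
gripper_force: 35.0
```

```bash
python3 to.py 443 93.7 150 8 443 93.7 113 8
```

```text
t 11.47 at [461.8 -97.2 150.7] yaw 4.1 w 43.3 F [ 0.2 -0.2 -6.4] q [-22.  17.  34. 118. -13.  48.  24.]
[443.0, 93.7, 150.0, 8.0] [0.2557, -0.0068, 0.001] [-0.0013, -0.0001, -0.0435]
[443.0, 93.7, 113.0, 8.0] [0.2557, -0.0067, 0.0503] [-0.0013, -0.0001, -0.0435]
```

Request:
step_arm:
  motion: [0.02,0,0,0,0,0,0.06,0,0,0,0,0,0.11,-0.004,0,0,0,-0.02,0.15,-0.007,0,0,0,-0.043,0.19,-0.007,0,0,0,-0.043,0.225,-0.007,0,0,0,-0.043,0.245,-0.007,0,0,0,-0.043,0.256,-0.007,0,0,0,-0.043,0.256,-0.007,0.02,0,0,-0.043,0.256,-0.007,0.048,0,0,-0.043,0.256,-0.007,0.048,0,0,-0.043,0.256,-0.007,0.048,0,0,-0.043]

```text
time: 12.47
ee_pos: [0.442, 0.0922, 0.114]
ee_rot: [[-0.137, 0.991, -0.005], [0.991, 0.137, -0.003], [-0.002, -0.006, -1.0]]
ft_force: [0.1, 0.7, -6.2]
width: 0.472
gripper_force: 35.0
```

Request:
step_arm:
  motion: [0,0,0,0,0,0,0,0,0,0,0,0,0,0,0,0,0,0,0,0,0,0,0,0]

```text
time: 12.8
ee_pos: [0.4438, 0.0936, 0.1157]
ee_rot: [[-0.138, 0.99, -0.0], [0.99, 0.138, 0.0], [0.0, -0.0, -1.0]]
ft_force: [0.9, 0.0, -7.0]
width: 0.475
gripper_force: 35.0
```

```bash
python3 to.py 443 93.7 104 8 443 93.7 80.5 8;  python3 - <<'E'
from h import *
f=grab('scene'); save(f,'s5.png',(180,80,340,200),4)
E
```

```text
t 12.8 at [443.8  93.6 115.7] yaw 7.9 w 43.7 F [ 0.9  0.  -7. ] q [-41.  18.  29. 123. -13.  42.   4.]
[443.0, 93.7, 104.0, 8.0] [0.0003, -0.0011, 0.0156] [-0.0002, -0.0002, -0.0009]
[443.0, 93.7, 80.5, 8.0] [0.0003, -0.001, 0.0469] [-0.0002, -0.0002, -0.0009]
```

View pics/s5.png

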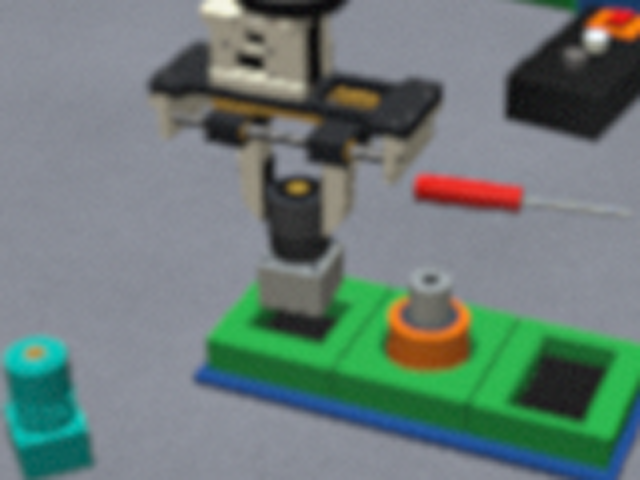

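The motor hangs upright, centred over the square pocket and lined up with it. I'll lower it.

Request:
step_arm:
  motion: [0,-0.001,0.01,0,0,0,0,-0.001,0.018,0,0,0,0,-0.001,0.026,0,0,0,0,-0.001,0.033,0,0,0,0,-0.001,0.039,0,0,0,0,-0.001,0.044,0,0,0,0,-0.001,0.047,0,0,0,0,-0.001,0.047,0,0,0,0,-0.001,0.047,0,0,0]

```text
time: 13.6
ee_pos: [0.4427, 0.0934, 0.0797]
ee_rot: [[-0.138, 0.99, -0.001], [0.99, 0.138, -0.0], [-0.0, -0.001, -1.0]]
ft_force: [0.2, 0.4, -7.0]
width: 0.472
gripper_force: 35.0
```

```bash
python3 to.py 443 93.7 79.4 8
```

```text
t 13.6 at [442.7  93.4  79.7] yaw 7.9 w 43.5 F [ 0.2  0.4 -7. ] q [-39.  22.  27. 125. -16.  37.   6.]
[443.0, 93.7, 79.4, 8.0] [0.0003, 0.0004, 0.0005] [-0.0009, 0.0001, -0.0009]
```

Request:
step_arm:
  motion: [0,0,0.001,0,0,0,0,0,0.002,0,0,0,0,0,0.002,0,0,0,0,0,0.002,0,0,0]

```text
time: 13.93
ee_pos: [0.4429, 0.0935, 0.0793]
ee_rot: [[-0.138, 0.99, -0.001], [0.99, 0.138, 0.001], [0.001, -0.001, -1.0]]
ft_force: [-3.5, -1.6, 13.5]
width: 0.473
gripper_force: 35.0
```

Contact with the floor. I'll release and rise.

Request:
step_arm:
  motion: [0,0,-0.001,0,0,0,0,0,-0.001,0,0,0,0,0,-0.001,0,0,0,0,0,-0.001,0,0,0,0,0,-0.001,0,0,0,0,0,-0.03,0,0,0,0,0,-0.07,0,0,0,0,0,-0.11,0,0,0,0,0,-0.13,0,0,0,0,0,-0.13,0,0,0]
  claw: 0.76

```text
time: 14.77
ee_pos: [0.4447, 0.094, 0.1788]
ee_rot: [[-0.138, 0.99, 0.004], [0.99, 0.138, 0.002], [0.002, 0.004, -1.0]]
ft_force: [0.7, -0.1, 0.5]
width: 0.761
gripper_force: 0.0
```

```bash
python3 to.py 649.5 -142 170 18 649.5 -142 85 18
```

```text
t 14.77 at [444.7  94.  178.8] yaw 7.9 w 70.0 F [ 0.7 -0.1  0.5] q [-45.  12.  31. 119.  -8.  51.  -1.]
[649.5, -142.0, 170.0, 18.0] [-0.3494, 0.2269, 0.0121] [0.0025, -0.0008, -0.1119]
[649.5, -142.0, 85.0, 18.0] [-0.3495, 0.2265, 0.1254] [0.0025, -0.0008, -0.1119]
```

Request:
step_arm:
  motion: [-0.35,0.227,0.012,0.002,0,-0.112,-0.35,0.227,0.012,0.002,0,-0.112,-0.35,0.227,0.012,0.002,0,-0.112,-0.35,0.227,0.012,0.002,0,-0.112,-0.35,0.227,0.012,0.002,0,-0.112,-0.35,0.227,0.012,0.002,0,-0.112,-0.35,0.227,0.012,0.002,0,-0.112,-0.35,0.227,0.012,0.002,0,-0.112,-0.35,0.227,0.05,0.002,0,-0.112,-0.35,0.227,0.09,0.002,0,-0.112,-0.35,0.227,0.11,0.002,0,-0.112,-0.35,0.227,0.11,0.002,0,-0.112]
  claw: 0.5

```text
time: 15.77
ee_pos: [0.6444, -0.1423, 0.0878]
ee_rot: [[-0.309, 0.951, -0.012], [0.951, 0.309, 0.0], [0.004, -0.012, -1.0]]
ft_force: [-1.1, 0.9, 0.5]
width: 0.5
gripper_force: 0.0
```

Request:
step_arm:
  motion: [0,0,0,0,0,0,0,0,0,0,0,0,0,0,0,0,0,0,0,0,0,0,0,0]

```text
time: 16.1
ee_pos: [0.6483, -0.1431, 0.0945]
ee_rot: [[-0.309, 0.951, -0.002], [0.951, 0.309, -0.001], [-0.001, -0.003, -1.0]]
ft_force: [-0.4, 0.2, -0.6]
width: 0.502
gripper_force: 0.0
```

```bash
python3 to.py 649.5 -142 29 18
```

```text
t 16.1 at [ 648.3 -143.1   94.5] yaw 18.0 w 46.2 F [-0.4  0.2 -0.6] q [-10.  38.  28.  94. -21.  54.  44.]
[649.5, -142.0, 29.0, 18.0] [0.0009, 0.0022, 0.0874] [-0.0016, 0.0004, 0.0003]
```

Request:
step_arm:
  motion: [0.001,0.002,0.02,-0.001,0,0,0.001,0.002,0.04,-0.001,0,0,0.001,0.002,0.055,-0.001,0,0,0.001,0.002,0.068,-0.001,0,0,0.001,0.002,0.079,-0.001,0,0,0.001,0.002,0.086,-0.001,0,0,0.001,0.002,0.086,-0.001,0,0,0.001,0.002,0.086,-0.001,0,0]

```text
time: 16.77
ee_pos: [0.6484, -0.142, 0.0286]
ee_rot: [[-0.309, 0.951, -0.003], [0.951, 0.309, -0.001], [0.0, -0.003, -1.0]]
ft_force: [-0.2, -0.5, -0.1]
width: 0.5
gripper_force: 0.0
```

Request:
step_arm:
  motion: [0,0,0,0,0,0,0,0,0,0,0,0,0,0,0,0,0,0,0,0,0,0,0,0,0,0,0,0,0,0,0,0,0,0,0,0]
  claw: 0
  grip_force: 30

```text
time: 17.27
ee_pos: [0.6485, -0.1419, 0.0288]
ee_rot: [[-0.309, 0.951, -0.003], [0.951, 0.309, -0.001], [0.0, -0.003, -1.0]]
ft_force: [-0.0, 0.1, 0.9]
width: 0.174
gripper_force: 30.0
```

```bash
python3 to.py 649.5 -142 29 18
```

```text
t 17.27 at [ 648.5 -141.9   28.8] yaw 18.0 w 16.0 F [-0.   0.1  0.9] q [ -9.  42.  26.  96. -23.  47.  46.]
[649.5, -142.0, 29.0, 18.0] [-0.0005, 0.0012, -0.0002] [-0.0017, -0.0002, 0.0001]
```

Request:
step_arm:
  motion: [0,0,-0.01,0,0,0,0,0,-0.03,0,0,0,0,0,-0.06,0,0,0,0,0,-0.09,0,0,0,0,0,-0.11,0,0,0,0,0,-0.12,0,0,0,0,0,-0.12,0,0,0,0,0,-0.12,0,0,0]

```text
time: 17.93
ee_pos: [0.6483, -0.1416, 0.1182]
ee_rot: [[-0.309, 0.951, -0.003], [0.951, 0.309, -0.0], [0.001, -0.003, -1.0]]
ft_force: [0.4, 0.3, -4.3]
width: 0.173
gripper_force: 30.0
```

```bash
python3 to.py 645 121.3 118 7.8 645 121.3 80 7.8
```

```text
t 17.93 at [ 648.3 -141.6  118.2] yaw 18.0 w 16.0 F [ 0.4  0.3 -4.3] q [-10.  36.  29.  93. -20.  56.  43.]
[645.0, 121.3, 118.0, 7.8] [0.3347, 0.1043, 0.0002] [-0.0022, -0.0003, 0.1136]
[645.0, 121.3, 80.0, 7.8] [0.3347, 0.1044, 0.0509] [-0.0022, -0.0003, 0.1136]
```

Request:
step_arm:
  motion: [0.02,0.006,0,0,0,0.02,0.06,0.019,0,0,0,0.05,0.11,0.034,0,0,0,0.08,0.155,0.048,0,0,0,0.114,0.2,0.062,0,0,0,0.114,0.24,0.075,0,0,0,0.114,0.28,0.087,0,0,0,0.114,0.31,0.097,0,0,0,0.114,0.33,0.103,0,-0.002,0,0.114,0.335,0.104,0,-0.002,0,0.114,0.335,0.104,0.02,-0.002,0,0.114,0.335,0.104,0.045,-0.002,0,0.114]

```text
time: 18.93
ee_pos: [0.6459, 0.1199, 0.0851]
ee_rot: [[-0.134, 0.991, 0.002], [0.991, 0.134, -0.001], [-0.001, 0.002, -1.0]]
ft_force: [0.6, 0.1, -3.4]
width: 0.174
gripper_force: 30.0
```

Request:
step_arm:
  motion: [0,0,0,0,0,0,0,0,0,0,0,0,0,0,0,0,0,0,0,0,0,0,0,0,0,0,0,0,0,0,0,0,0,0,0,0]

```text
time: 19.43
ee_pos: [0.6455, 0.121, 0.0855]
ee_rot: [[-0.135, 0.991, 0.001], [0.991, 0.135, 0.0], [0.0, 0.001, -1.0]]
ft_force: [0.1, -0.4, -2.8]
width: 0.17
gripper_force: 30.0
```

```bash
python3 to.py 645 121.3 48 7.8
python3 - <<'E'
from h import *
for n in('top','scene'): np.save(n+'6.npy',grab(n),allow_pickle=True)
a,b=[np.load(n+'6.npy',allow_pickle=True).item()['pixels'][:,:,::-1] for n in('top','scene')]
cv2.imwrite('pics/f6.png',np.hstack([cv2.resize(a[130:265,180:280],(390,526)),cv2.resize(b[90:225,220:320],(390,526))]))
E
```

```text
t 19.43 at [645.5 121.   85.5] yaw 7.7 w 15.6 F [ 0.1 -0.4 -2.8] q [-35.  38.  31.  96. -24.  53.  13.]
[645.0, 121.3, 48.0, 7.8] [0.0004, -0.0006, 0.0499] [0.0007, -0.0002, -0.0007]
```

Request:
step_arm:
  motion: [0,-0.0005,0.01,0,0,0,0,-0.0005,0.018,0,0,0,0,-0.0005,0.025,0,0,0,0,-0.0005,0.031,0,0,0]

```text
time: 19.87
ee_pos: [0.6441, 0.1211, 0.0603]
ee_rot: [[-0.135, 0.991, -0.001], [0.991, 0.135, -0.0], [-0.0, -0.001, -1.0]]
ft_force: [0.1, -0.3, -2.9]
width: 0.174
gripper_force: 30.0
```

Request:
step_arm:
  motion: [0,0,0.006,0,0,0,0,0,0.012,0,0,0,0,0,0.016,0,0,0,0,0,0.018,0,0,0,0,0,0.018,0,0,0,0,0,0.018,0,0,0]

```text
time: 20.37
ee_pos: [0.6447, 0.1211, 0.048]
ee_rot: [[-0.135, 0.991, 0.0], [0.991, 0.135, 0.0], [0.0, 0.0, -1.0]]
ft_force: [0.2, 0.6, -3.0]
width: 0.171
gripper_force: 30.0
```

```bash
python3 to.py 645 121.3 46.8 7.8
```

```text
t 20.37 at [644.7 121.1  48. ] yaw 7.8 w 15.7 F [ 0.2  0.6 -3. ] q [-34.  41.  29.  97. -25.  49.  14.]
[645.0, 121.3, 46.8, 7.8] [0.0002, 0.0004, 0.0016] [0.0001, -0.0001, -0.0005]
```

Request:
step_arm:
  motion: [0,0,0.001,0,0,0,0,0,0.0018,0,0,0,0,0,0.0018,0,0,0,0,0,0.0018,0,0,0]

```text
time: 20.7
ee_pos: [0.6449, 0.1212, 0.0468]
ee_rot: [[-0.135, 0.991, 0.001], [0.991, 0.135, 0.0], [0.0, 0.001, -1.0]]
ft_force: [0.6, 0.2, -2.1]
width: 0.175
gripper_force: 30.0
```

Request:
step_arm:
  motion: [0,0,0,0,0,0,0,0,0,0,0,0,0,0,0,0,0,0,0,0,0,0,0,0,0,0,0,0,0,0,0,0,-0.03,0,0,0,0,0,-0.07,0,0,0,0,0,-0.12,0,0,0,0,0,-0.17,0,0,0,0,0,-0.22,0,0,0,0,0,-0.25,0,0,0,0,0,-0.25,0,0,0]
  claw: 0.45

```text
time: 21.7
ee_pos: [0.6474, 0.1209, 0.2402]
ee_rot: [[-0.135, 0.991, 0.009], [0.991, 0.135, 0.002], [0.001, 0.009, -1.0]]
ft_force: [0.1, -0.1, 0.4]
width: 0.452
gripper_force: 0.0
```

```bash
python3 to.py
python3 - <<'E'
from h import *
a,b=grab('top'),grab('scene')
cv2.imwrite('pics/f7.png',np.hstack([cv2.resize(a['pixels'][130:265,170:280,::-1],(390,479)),cv2.resize(b['pixels'][120:220,215:360,::-1],(410,283)).repeat(1,0) if 0 else cv2.copyMakeBorder(cv2.resize(b['pixels'][120:220,215:360,::-1],(410,283)),0,196,0,0,0)]))
E
```

```text
t 21.7 at [647.4 120.9 240.2] yaw 7.7 w 41.5 F [ 0.1 -0.1  0.4] q [-38.  30.  35.  86. -18.  69.   8.]
```

View pics/f7.png

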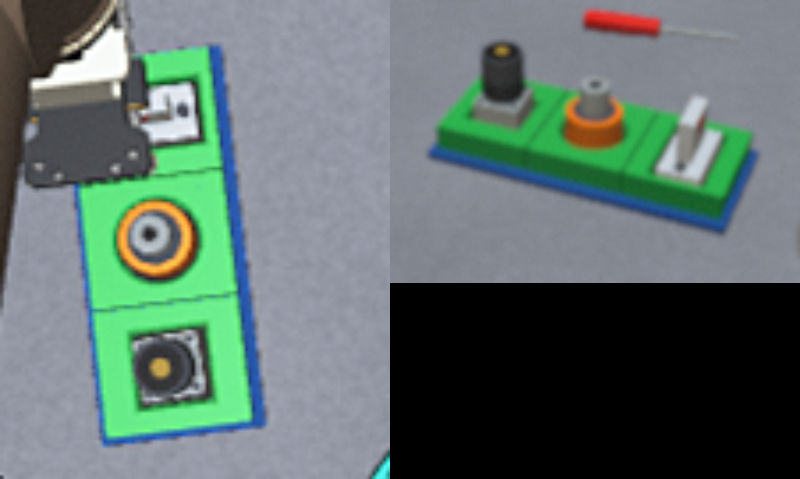

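All three parts stand upright inside their pockets. In the right-hand view the motor is at (502,90), the roller at (594,115) and the guide at (690,150). I'll let the arm settle and hand in.

Request:
step_arm:
  motion: [0,0,0,0,0,0,0,0,0,0,0,0,0,0,0,0,0,0,0,0,0,0,0,0]

```text
time: 22.13
ee_pos: [0.6442, 0.1211, 0.233]
ee_rot: [[-0.135, 0.991, -0.002], [0.991, 0.135, -0.0], [-0.0, -0.002, -1.0]]
ft_force: [0.5, 0.4, -0.6]
width: 0.448
gripper_force: 0.0
```

```bash
python3 -c "
from workcell import ctrl; print(ctrl.close_job())"
```

```text
the job is handed in; nothing more can be done
None
```

The job is handed in at 22 s: the roller, motor and guide were placed in that order and stand upright in their pockets, and the arm never touched the bystanders or look-alikes; no verdict came back.

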